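# Teach the dispenser its camera-ring point

### The job

Teach the glue dispenser where to start: gently push the carriage to the robot's left along its slide until it is fully home against the stop, then point at the round camera ring, holding your fingertips just above the middle of it (about two centimetres) for two seconds. Then press the larger of the two push buttons right down to store the point and let it go; do not touch the phone covers, press the smaller button or disturb anything else.

Things in the scene. Friction and masses are not known exactly. Their poses are not given: they have to be found in the camera images.
- slide_base: fixed aluminium slide, 200 mm (its x) by 450 mm (its y), 18 mm high, with two rails. Origin under its centre, z up. The carriage runs along its +y (to the robot's left) to a dark stop block clamped on the rails near its +y end, 100 mm from where the carriage starts (the stop's place along the rails varies)
- shuttle (a joint): travel of the carriage along the slide's +y, in m: 0 = fully out, where it starts, 0.10 = fully home against its stop. It moves stiffly (about 3 N) and stays where it is left
- post_face (a point): centre of the push face of the carriage's post: a dark upright block at the carriage's -y end, 45 mm wide along x, 14 mm thick along y, its top 90 mm above the table, standing 45 mm proud of the carriage. The point lies on the face that looks along the slide's -y, 20 mm below the post's top. Pushing it along +y moves the carriage. Axes parallel to the slide's
- ring_top (a point): centre of the top of the round camera ring (32 mm across, 3 mm proud of its cover, 57 mm above the table), near the far (+x) end of cover_ring. z up. The other two covers have a square and a long strip in the same place
- cover_ring: A phone back cover, 150 x 70 x 9 mm, loose in its nest on the carriage, its long side across the slide; its top is 54 mm above the table. Origin under its centre. Not to be touched. It has one round camera ring, 47 mm along its +x from its centre
- cover_square: A phone back cover, 150 x 70 x 9 mm, loose in its nest on the carriage, its long side across the slide; its top is 54 mm above the table. Origin under its centre. Not to be touched. It has a square camera block, 34 mm
- cover_strip: A phone back cover, 150 x 70 x 9 mm, loose in its nest on the carriage, its long side across the slide; its top is 54 mm above the table. Origin under its centre. Not to be touched. It has a long camera strip, 60 x 16 mm, across it
- big_button_top (a point): centre of the top of the larger push button: black, 40 mm across, on a small grey housing to the right of the slide; pressed straight down
- big_button (a joint): travel of the larger button: 0 = up, 0.006 m = fully down, at 5 N; it springs back
- small_button_top (a point): centre of the top of the smaller push button: black, 20 mm across, on a housing of its own beside the other, either one nearer the robot; leave alone
- small_button (a joint): travel of the smaller button, 0 = up; must stay up
- jar: white lidded jar, 42 mm across, 55 mm high; origin under its centre; leave alone
- tape: yellow ring of tape lying flat, 68 mm across, 18 mm high; leave alone
- bottle: blue bottle, 52 mm across, 125 mm high, standing at the back; leave alone
- screwdriver: screwdriver lying on the left of the slide; leave alone
- cup: open aluminium cup, 60 mm across, 70 mm high, at the back; leave alone
- brush: brush lying at the back right; leave alone
- pendant: hand-held black and orange keypad, 190 x 96 x 30 mm, lying on the left; leave alone
There are look-alikes about, which are no part of the job. What is shaped like the part that bears big_button_top but blue is not meant.

How it is judged:
By the outcome, as a careful person would: the job done as asked, in the order asked, and still so for the second after the job is handed in, with the robot touching nothing.
It also fails if it takes over 54 s, if anything falls off the work surface, if the arm or the gripper's body presses on something with over 40 N, if the wrist force passes 120 N, or if a joint passes its speed limit or range.

### The arm

A 6-joint arm with a two-finger parallel gripper is mounted at the origin on the work surface. World frame = base frame: x ahead of the robot, y to its left, z up, the work surface at z = 0. Lengths are in mm, angles in rad, forces in N, time in s.
With the tool pointing down it reaches from about 400 to 925 mm from the base axis. Payload 12.5 kg.
Tool frame: the origin (TCP) lies midway between the tips of the shut fingers; the grasp point (between the pads) lies 19 mm behind it; z points along the fingers, y is the line along which they close (so a half turn about z gives the same grasp; the last joint's range is limited). The gripper opens to 95 mm and grips with 3 to 60 N. Pads are 20 mm wide; open, the fingers measure 119 mm over their backs; the gripper's body (75 mm by 180 mm) begins 59 mm behind the grasp point.
Start: joints at [-1.22, 0.491, 1.559, -0, 1.092, -0.106], TCP at [275.7, -560.929, 175.861] pointing down, gripper open.
Joint ranges: [-3.1, 3.1], [-0.84, 2.19], [0.05, 2.79], [-1.13, 4.28], [0.06, 2.93], [-2.69, 2.69]. Speed limits (rad/s): [2.22, 2.22, 2.79, 3.14, 3.14, 3.14].

### API

Orientations are given as [roll, pitch, yaw] about the fixed x, y, z axes, in that order (R = Rz(yaw) Ry(pitch) Rx(roll)).
In Python, from cell import state, read_camera, camera_info, env gives the robot as it stands.
- The arm moves only by the tool move_arm, never from a script. Its argument "commands" is a list of rows, each a list of 3 entries, a list of its own where there are three numbers: the shift along the world's x, y, z in cm, then the turn, a rotation vector about the world's x, y, z in degrees, then the opening, from 0 (shut) to 1 (fully open). A call has 1 to 10 rows; each row shifts and turns the commanded pose from where the row before left it; what a row does not reach is not made up. A row lasts 1/10 s, in which the tool goes at most 50 mm and 8.59 degrees, less where a joint would pass 70% of its speed; a pose out of reach is approached as far as the arm can. A call with a gripper value outside its range is refused whole. The fingers move at their own pace and stop on an object; the grip force is fixed at half the most. Time passes only in rows, so rows that do not move let the fingers close. It gives the time, the measured TCP pose, the force, the opening and the grip force at its end, in the units of the state.
- state(): the state, without advancing time (a new reading comes with each control period).
- read_camera(name): name is "side" or "top"; returns the picture (384x512x3 uint8, blue, green, red); there is no depth.
- camera_info(name): a dict with "K" (3x3 intrinsics, pixels), "k1" (the pictures are not rectified: a ray, as slopes to the right and down, at radius r is drawn at 1 + k1 r^2 times it, then the intrinsics apply), "cam_to_world" (4x4, takes a point from camera to world coordinates). Camera axes: x right, y down, z forward; pixel columns grow to the right and rows downward; lengths in mm; the calibration is good to about 2 mm. A picture is of the moment at which its call begins. camera_info takes no time and is no camera call.
- env.job_done(): hands the job in; it is judged then, once.
The state is a dict: "t": time; "joints": joint angles; "qvel": joint speeds; "tau": joint torques, N m; "eef_pos": TCP position; "tcp_rot": TCP orientation; "ft_force": force on the tool from outside, world axes, zero at the start; "moment": the same for the moment, N m; "opening": opening from 0.0 (shut) to 1.0 (fully open); "grip_force": force on a finger pad.
Only numpy, scipy, OpenCV 4.12 (cv2) and the standard library are available. Lean on these libraries where they do the work, as an engineer would, in place of code of your own. Each camera call takes 0.05 s, during which the arm holds its last target. There are 200 camera calls.

## Working session

There is one attempt and no reset: what is moved stays moved. The work goes in short steps, Python scripts to look and compute and a tool call to move; the robot and the scene stay as the last step left them, time stands still between calls to the robot, and variables do not carry over. Pictures are saved under pics/ and viewed, at most 10 in all, crops included, and the job is handed in when it is done.

Besides the shell and the picture viewer there is one more tool, called by a JSON object that holds its "name" and its "arguments". move_arm: Moves the arm, as the interface text tells. Its arguments: {"type":"object","properties":{"commands":{"type":"array"}},"required":["commands"]}

```bash
mkdir -p pics; cat > h.py <<'E'
import numpy as np, cv2
from cell import state, read_camera, camera_info, env
def ray(cam,u,v):
    c=camera_info(cam);K=np.array(c["K"]);T=np.array(c["cam_to_world"])
    d=np.array([(u-K[0,2])/K[0,0],(v-K[1,2])/K[1,1]]);s=d.copy()
    for _ in range(20): s=d/(1+c["k1"]*(s@s))
    return T[:3,3],T[:3,:3]@np.array([s[0],s[1],1])
def at(cam,u,v,z):
    o,d=ray(cam,u,v);return (o+d*(z-o[2])/d[2]).round(1)
def proj(cam,p):
    c=camera_info(cam);K=np.array(c["K"]);T=np.array(c["cam_to_world"])
    q=T[:3,:3].T@(np.array(p)-T[:3,3]);s=q[:2]/q[2];s=s*(1+c["k1"]*(s@s))
    return (K[:2,:2]@s+K[:2,2]).round(1)
E
python3 - <<'E'
from h import *
for n in("top","side"):
    i=read_camera(n);cv2.imwrite(f"pics/{n}0_raw.png",i);cv2.imwrite(f"pics/{n}0.png",cv2.resize(i,(800,600),interpolation=cv2.INTER_CUBIC))
    print(n,np.array(camera_info(n)["cam_to_world"]).round(2).tolist())
print(state())
E
```

```text
top [[0.01, -0.99, 0.16, 338.57], [-1.0, -0.0, 0.03, 18.42], [-0.03, -0.16, -0.99, 1351.04], [0.0, 0.0, 0.0, 1.0]]
side [[-0.99, -0.08, 0.12, 380.19], [-0.14, 0.67, -0.73, 1142.69], [-0.02, -0.74, -0.67, 1098.49], [0.0, 0.0, 0.0, 1.0]]
{'t': 0.1, 'joints': array([-1.21960983e+00,  4.91475411e-01,  1.55937684e+00, -5.18643580e-06,
        1.09171829e+00, -1.05588061e-01]), 'qvel': array([-0.00018838, -0.00153324, -0.00224814, -0.00070022,  0.00023526,
       -0.00061007]), 'tau': array([ 3.41541447e-03, -6.13622618e+01, -2.58603877e+01,  6.94014737e-02,
        4.69718256e-02, -4.57315286e-05]), 'eef_pos': array([ 275.59831903, -560.67400925,  175.3390558 ]), 'tcp_rot': array([-3.14061973e+00, -9.84868732e-05,  4.56776907e-01]), 'ft_force': array([ 0.52151289, -0.06096744,  0.72230341]), 'moment': array([ 0.00679802, -0.00091616,  0.00195164]), 'grip_force': 0.0, 'opening': 0.9985460929344264}
```

View pics/top0.png

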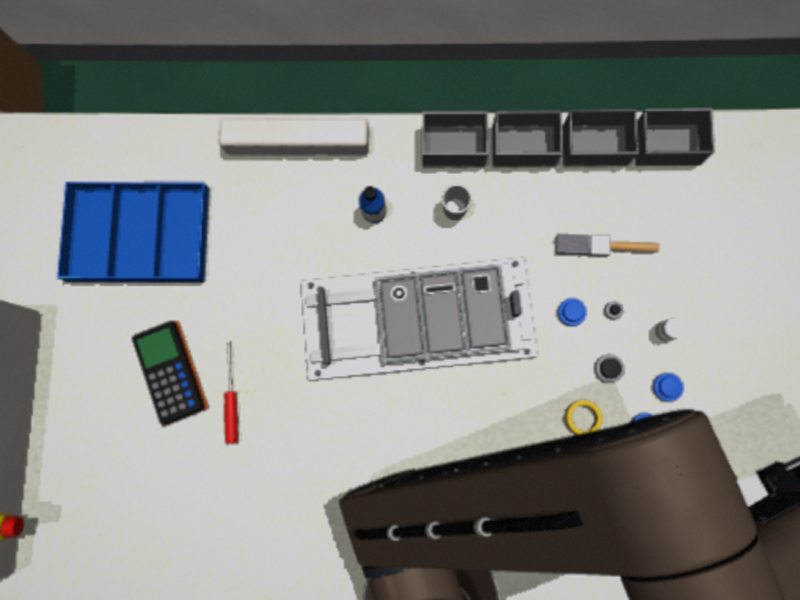

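View pics/side0.png

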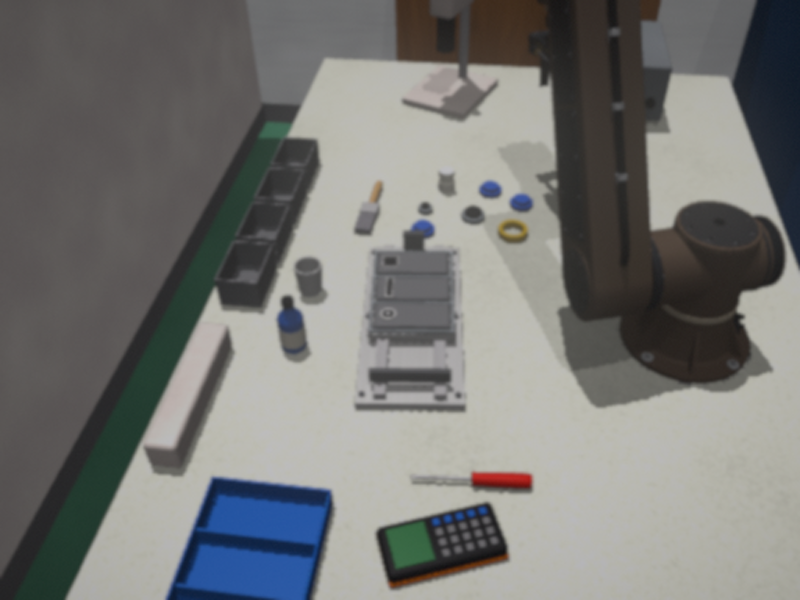

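The top view shows the slide at (300–535, 260–380), the post at (515,303), and the ring at (399,293). Button candidates are black with a grey rim at (609,368), a smaller black one at (614,310), and blue ones at (572,312), (668,387) and (643,420). The black one at (609,368) fits: it is black and the larger of the two. I'll confirm it in an enlarged crop.

```bash
python3 - <<'E'
from h import *
i=cv2.imread("pics/top0_raw.png")
cv2.imwrite("pics/crop1.png",cv2.resize(i[155:255,185:445],None,fx=3.0769,fy=3.0769,interpolation=cv2.INTER_CUBIC))
i=cv2.imread("pics/side0_raw.png")
cv2.imwrite("pics/crop2.png",cv2.resize(i[105:265,220:350],None,fx=3.7,fy=3.7,interpolation=cv2.INTER_CUBIC))
E
```

```text
(no output)
```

View pics/crop1.png

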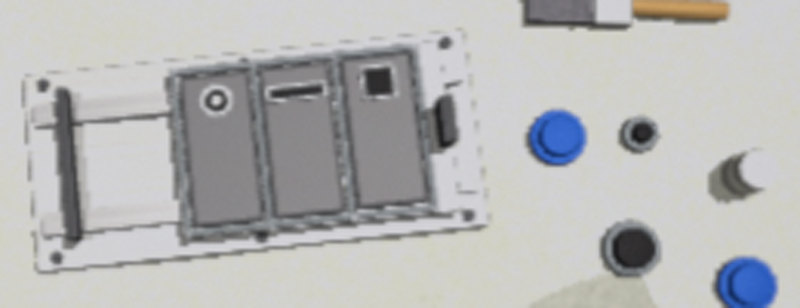

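View pics/crop2.png

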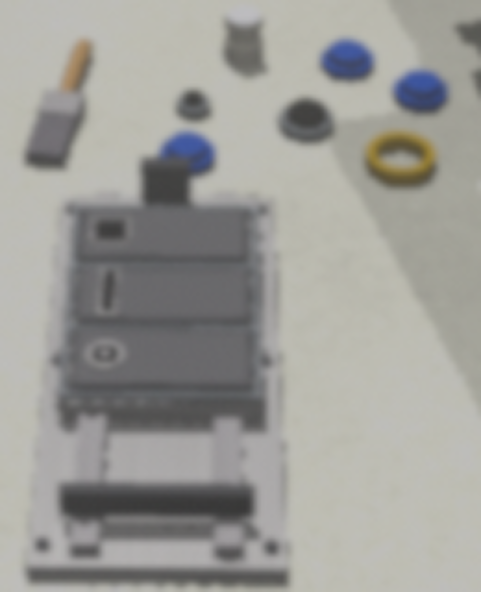

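The crops confirm the target: the larger black button on a grey housing is at crop1 (632,248), the small black one at (640,132), the post at (447,120) and the ring at (215,100).

```bash
python3 - <<'E'
from h import *
T=lambda u,v,z:at("top",185+u/3.0769,155+v/3.0769,z)
S=lambda u,v,z:at("side",220+u/3.7,105+v/3.7,z)
for n,u,v in(("tl",25,75),("tr",465,30),("br",490,225),("bl",38,272)):print(n,T(u,v,18))
print("post top corners",[T(*p,90) for p in((441,96),(452,96),(456,145),(447,145))])
print("ring",T(215,100,57),S(105,352,57))
print("post side (top face c)",S(166,160,90), [S(143,160,90),S(189,160,90)])
print("covers: back edge",T(172,72,54),T(415,47,54),"front",T(188,238,45),T(432,208,45))
print("screw",T(42,85,18),T(444,43,18),T(468,215,18),T(57,257,18))
print("blue",T(557,135,35),"small",T(641,132,35),S(193,98,35))
for z in(20,30,40,50,60):print(z,"big",T(632,248,z),S(307,112,z))
E
```

```text
tl [610.3 259.9  18. ]
tr [ 658.2 -186.3   18. ]
br [ 460.7 -206.9   18. ]
bl [410.9 240.2  18. ]
post top corners [array([ 576.6, -151.3,   90. ]), array([ 576.6, -161.7,   90. ]), array([ 529.5, -164.6,   90. ]), array([ 529.5, -156.2,   90. ])]
ring [578.   64.8  57. ] [578.9  63.6  57. ]
post side (top face c) [ 556.3 -156.5   90. ] [array([ 576.8, -154.1,   90. ]), array([ 535.8, -158.8,   90. ])]
covers: back edge [606.5 107.7  54. ] [ 632.4 -131.6   54. ] front [443.4  90.2  45. ] [ 474.3 -146.8   45. ]
screw [600.  242.2  18. ] [ 644.7 -164.9   18. ] [ 470.5 -185.5   18. ] [425.9 221.8  18. ]
blue [ 548.3 -271.3   35. ] small [ 551.7 -352.7   35. ] [ 552.2 -329.7   35. ]
20 big [ 439.2 -343.5   20. ] [ 439.7 -339.8   20. ]
30 big [ 438.4 -340.8   30. ] [ 439.2 -326.    30. ]
40 big [ 437.6 -338.1   40. ] [ 438.6 -312.3   40. ]
50 big [ 436.9 -335.3   50. ] [ 438.  -298.6   50. ]
60 big [ 436.1 -332.6   60. ] [ 437.5 -284.8   60. ]
```

{"name": "move_arm", "arguments": {"commands": [[[2.8,3.5,0],[0,0,7],0],[[2.8,3.5,0],[0,0,7],0],[[2.8,3.5,0],[0,0,7],0],[[2.8,3.5,0],[0,0,7],0],[[2.8,3.5,0],[0,0,7],0],[[2.8,3.5,0],[0,0,7],0],[[2.8,3.5,0],[0,0,7],0],[[2.8,3.5,0],[0,0,7],0],[[2.8,3.5,0],[0,0,7],0],[[2.8,3.5,0],[0,0,7],0]]}}

```text
t: 1.1
eef_pos: [556.5, -209.3, 175.7]
tcp_rot: [-3.141, -0.0, 1.684]
ft_force: [0.7, -1.1, -0.3]
opening: 0.218
grip_force: 0.0
```

{"name": "move_arm", "arguments": {"commands": [[[0.3,0,-3],[0,0,0],0],[[0,0,-3],[0,0,0],0],[[0,0,-3],[0,0,0],0],[[0,0,-2.5],[0,0,0],0],[[0,0,0],[0,0,0],0],[[0,0,0],[0,0,0],0]]}}

```text
t: 1.7
eef_pos: [558.8, -211.0, 61.1]
tcp_rot: [-3.141, -0.0, 1.679]
ft_force: [0.3, 0.5, 0.9]
opening: 0.004
grip_force: 0.0
```

{"name": "move_arm", "arguments": {"commands": [[[-0.05,0.4,0],[0,0,0],0],[[-0.05,0.4,0],[0,0,0],0],[[-0.05,0.4,0],[0,0,0],0],[[-0.05,0.4,0],[0,0,0],0],[[-0.04,0.4,0],[0,0,0],0],[[-0.04,0.4,0],[0,0,0],0],[[-0.04,0.4,0],[0,0,0],0],[[-0.04,0.4,0],[0,0,0],0],[[-0.04,0.4,0],[0,0,0],0],[[-0.04,0.4,0],[0,0,0],0]]}}

```text
t: 2.7
eef_pos: [554.3, -170.6, 60.9]
tcp_rot: [3.142, -0.0, 1.679]
ft_force: [0.6, 0.3, 1.1]
opening: 0.003
grip_force: 0.0
```

{"name": "move_arm", "arguments": {"commands": [[[-0.05,0.4,0],[0,0,0],0],[[-0.04,0.4,0],[0,0,0],0],[[-0.05,0.4,0],[0,0,0],0],[[-0.04,0.4,0],[0,0,0],0],[[-0.04,0.4,0],[0,0,0],0],[[-0.04,0.4,0],[0,0,0],0],[[-0.04,0.4,0],[0,0,0],0],[[-0.04,0.4,0],[0,0,0],0],[[-0.04,0.4,0],[0,0,0],0],[[-0.05,0.4,0],[0,0,0],0]]}}

```text
t: 3.7
eef_pos: [550.0, -130.6, 60.8]
tcp_rot: [3.142, -0.0, 1.679]
ft_force: [0.7, -0.2, -0.6]
opening: 0.006
grip_force: 0.0
```

No push force is showing, so I'll look.

```bash
python3 - <<'E'
from h import *
print(state()["ft_force"])
i=read_camera("side");j=read_camera("top")
a=cv2.resize(i[90:270,200:350],(500,600),interpolation=cv2.INTER_CUBIC)
cv2.imwrite("pics/s1.png",a)
cv2.imwrite("pics/t1raw.png",j)
E
```

```text
[ 0.69631027 -0.1509655  -0.63103117]
```

View pics/s1.png

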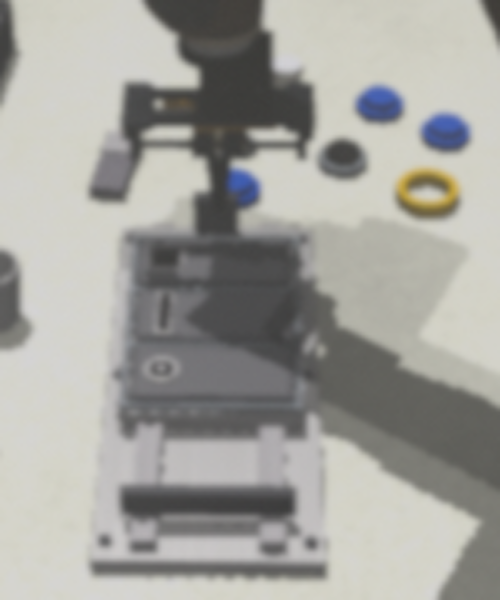

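```bash
python3 - <<'E'
from h import *
for dz in(0,30,80):
  p=(550,-130.6,61+dz); q=proj("side",p); print(p,q,((q-[200,90])/0.3).round(), proj("top",p))
for p in((554,-157,90),(554,-164,70)):
  q=proj("side",p);print(p,((q-[200,90])/0.3).round(),proj("top",p))
print(at("side",248.3,200.4,57))
E
```

```text
(550, -130.6, 61) [265.8 160. ] [219. 233.] [320.2 196.7]
(550, -130.6, 91) [265.8 152.9] [219. 210.] [321.4 195.1]
(550, -130.6, 141) [265.6 140.7] [219. 169.] [323.4 192.1]
(554, -157, 90) [219. 194.] [330.4 193.8]
(554, -164, 70) [220. 206.] [331.9 195. ]
[579.   64.8  57. ]
```

```bash
python3 - <<'E'
from h import *
s=state();print(s["t"],s["eef_pos"],s["joints"],s["ft_force"],s["tau"])
j=read_camera("top")
i0=cv2.imread("pics/top0_raw.png")
f=lambda i:cv2.resize(i[150:250,235:395],(800,500),interpolation=cv2.INTER_CUBIC)
i=read_camera("side")
a=f(j)
b=cv2.resize(i[120:220,220:320],(500,500),interpolation=cv2.INTER_CUBIC)
c=np.vstack([cv2.resize(a,(480,300)),cv2.resize(f(i0),(480,300))])
cv2.imwrite("pics/t1.png",np.hstack([c,cv2.copyMakeBorder(cv2.resize(b,(320,320)),0,280,0,0,0)]))
E
```

```text
3.8 [ 549.90883901 -130.42978501   60.883121  ] [-3.49782912e-01  5.49862827e-01  1.82325823e+00  8.56887695e-05
  7.68500487e-01 -4.58001569e-01] [-0.30361164  0.71139252  0.12210674] [ 3.00929910e-01 -5.83540213e+01 -1.89360076e+01  5.69218327e-02
  4.97350772e-02  9.35649290e-02]
```

View pics/t1.png

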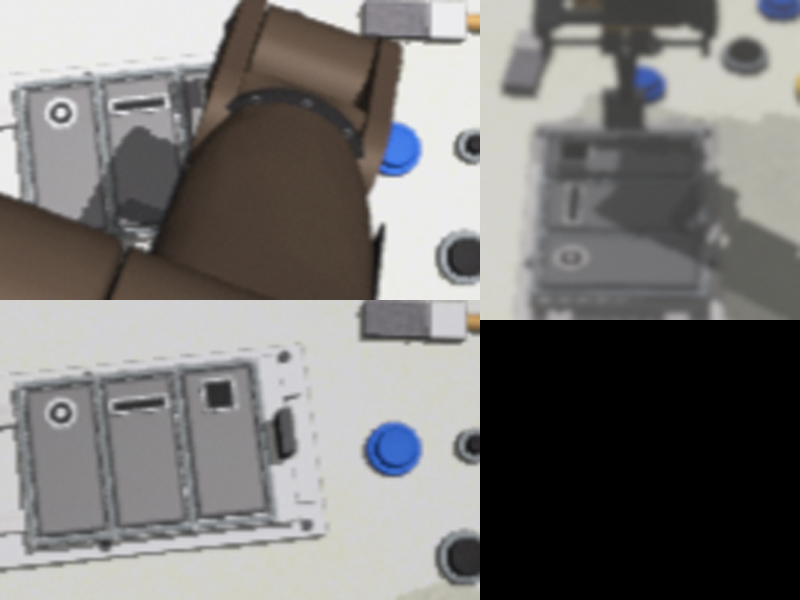

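```bash
python3 - <<'E'
from h import *
for z in(175,253,330):
  p=(275.6,-560.7,z);print(z,proj("top",p)*1.5625,proj("side",p)*1.5625)
for p in((0,0,100),(0,0,0)): print(proj("side",p)*1.5625,proj("top",p)*1.5625)
i=cv2.imread("pics/side0_raw.png");j=read_camera("side")
a=cv2.resize(i[0:140,240:420],(540,420),interpolation=cv2.INTER_CUBIC)[:,:400]
b=cv2.resize(j[100:200,215:315],(400,400),interpolation=cv2.INTER_CUBIC)
b=cv2.convertScaleAbs(b,alpha=1.8)
cv2.imwrite("pics/cmp.png",np.hstack([a[:400],b]))
E
```

```text
175 [775.78125 462.8125 ] [551.40625 109.21875]
253 [802.34375 466.25   ] [555.       78.90625]
330 [832.8125  470.15625] [558.90625  47.34375]
[694.6875 298.4375] [431.71875 620.     ]
[682.8125 335.625 ] [430.9375  604.21875]
```

View pics/cmp.png

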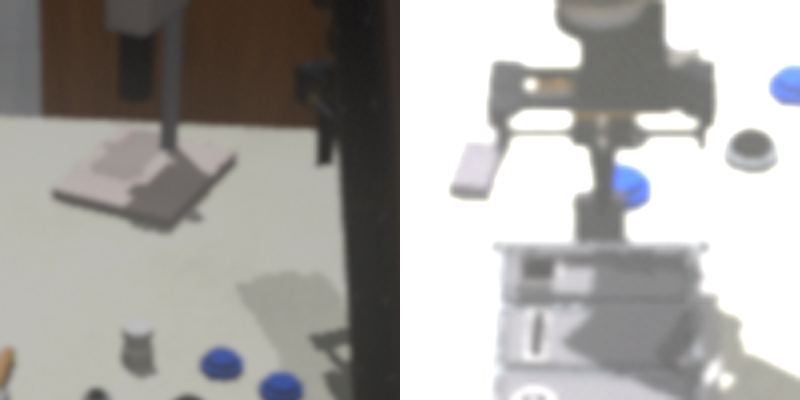

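```bash
python3 - <<'E'
from h import *
i=cv2.imread("pics/side0_raw.png",0);j=cv2.cvtColor(read_camera("side"),cv2.COLOR_BGR2GRAY)
print(i[132:166,254:278]);print(j[132:166,254:278])
E
```

```text
[[187 187 187 186 186 186 186 186 186 186 186 185 178 160 133 106  82  71
   69  76  92 118 147 170]
 [187 186 187 187 186 186 186 186 187 186 186 184 175 152 124 104  90  83
   83  87  97 113 138 165]
 [187 187 187 186 186 186 186 186 186 187 186 185 174 147 116 100  97  96
   95  97  98 104 126 158]
 [187 186 186 186 187 187 187 187 186 187 187 185 177 152 119  99  93  92
   91  92  92  98 121 157]
 [186 187 186 186 186 187 187 187 187 187 186 186 181 167 141 118 102  93
   91  91  98 113 137 163]
 [185 185 186 186 186 186 187 187 186 187 187 186 185 180 168 151 135 124
  119 121 131 147 163 176]
 [185 184 184 185 186 186 186 187 186 187 187 187 187 185 181 174 166 161
  159 161 164 172 179 184]
 [185 185 185 184 184 186 186 186 186 187 187 186 185 182 178 173 170 170
  172 176 180 182 184 186]
 [186 186 185 185 185 186 186 187 187 187 185 183 177 167 156 150 147 149
  156 165 173 180 184 186]
 [186 186 187 186 186 187 186 187 187 185 181 172 158 140 125 118 114 116
  123 134 149 165 178 185]
 [187 187 186 187 186 187 186 187 185 179 166 149 131 112 100  96  94  96
   98 105 119 14
[... 5069 characters left out ...]
56 153 141 118  91  75  73  74  74  72  71  71  71  71  73  84 109
  135 150 154 155 155 153]
 [137 136 135 129 116  97  86  85  87  86  82  80  80  80  80  82  85  98
  116 129 134 136 135 134]
 [115 115 115 113 106  99  95  95  96  94  90  88  88  87  88  88  91  94
  100 107 111 111 110 110]
 [100  99  99  99  98  96  95  95  93  90  85  83  82  82  82  84  86  87
   86  87  87  87  87  89]
 [ 89  89  86  85  84  84  84  84  83  79  75  74  73  73  73  74  77  76
   74  74  74  74  74  75]
 [ 85  85  80  77  75  75  74  74  73  72  72  70  71  72  70  70  71  71
   70  70  70  70  70  71]
 [ 91  92  85  78  76  75  75  75  74  74  72  72  71  70  70  69  69  69
   70  69  69  69  69  69]]
```

The fingertip darkens the top of the post (raw rows 146–152), so the fingers are passing over it. The real tips are about 30 mm higher than the reported TCP. I'll back off, go lower and push again, checking the force.

{"name": "move_arm", "arguments": {"commands": [[[0,0,1],[0,0,0],0],[[0.2,-2,0],[0,0,0],0],[[0.2,-2,0],[0,0,0],0],[[0.2,-2,0],[0,0,0],0],[[0.2,-2,0],[0,0,0],0],[[0.1,-0.6,-1],[0,0,0],0],[[0,0,-1.5],[0,0,0],0],[[0,0,-1.5],[0,0,0],0],[[0,0,0],[0,0,0],0],[[0,0,0],[0,0,0],0]]}}

```text
t: 5.0
eef_pos: [558.8, -216.8, 30.6]
tcp_rot: [-3.141, -0.001, 1.679]
ft_force: [-0.4, -0.6, 0.2]
opening: 0.003
grip_force: 0.0
```

```bash
python3 - <<'E'
from h import *
s=state();p=s["eef_pos"];print(p,s["ft_force"])
j=read_camera("side")
cv2.imwrite("pics/s2.png",cv2.resize(j[100:200,200:320],(720,600),interpolation=cv2.INTER_CUBIC))
for dz in(0,30,60): print(dz,(proj("side",p+[0,0,dz])-[200,100])*6)
E
```

```text
[ 558.84258087 -216.7507589    30.56043804] [-0.39385378 -0.59208492  0.16537675]
0 [399.  307.2]
30 [398.4 266.4]
60 [398.4 223.8]
```

View pics/s2.png

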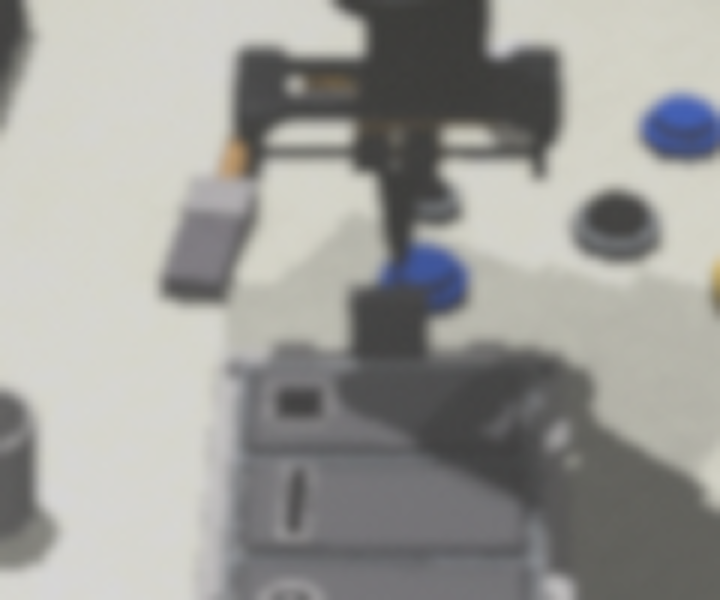

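The tip shows at (400,268), just above the post, which matches a real tip height of about 60 mm. So the real tip is the reported z plus about 30. Pushing now.

{"name": "move_arm", "arguments": {"commands": [[[-0.05,0.5,0],[0,0,0],0],[[-0.05,0.5,0],[0,0,0],0],[[-0.05,0.5,0],[0,0,0],0],[[-0.05,0.5,0],[0,0,0],0],[[-0.05,0.5,0],[0,0,0],0],[[-0.05,0.5,0],[0,0,0],0],[[-0.06,0.5,0],[0,0,0],0],[[-0.06,0.5,0],[0,0,0],0],[[-0.06,0.5,0],[0,0,0],0],[[-0.06,0.5,0],[0,0,0],0]]}}

```text
t: 6.05
eef_pos: [553.7, -166.9, 30.9]
tcp_rot: [3.141, 0.001, 1.679]
ft_force: [0.9, -2.2, -1.1]
opening: 0.001
grip_force: 1.7
```

{"name": "move_arm", "arguments": {"commands": [[[-0.04,0.4,0],[0,0,0],0],[[-0.04,0.4,0],[0,0,0],0],[[-0.04,0.4,0],[0,0,0],0],[[-0.04,0.4,0],[0,0,0],0],[[-0.04,0.4,0],[0,0,0],0],[[-0.04,0.4,0],[0,0,0],0],[[-0.04,0.4,0],[0,0,0],0],[[-0.04,0.4,0],[0,0,0],0],[[-0.05,0.4,0],[0,0,0],0],[[-0.05,0.4,0],[0,0,0],0]]}}

```text
t: 7.05
eef_pos: [549.3, -126.6, 30.9]
tcp_rot: [-3.142, -0.0, 1.679]
ft_force: [-1.4, -3.0, 1.2]
opening: 0.0
grip_force: 1.6
```

{"name": "move_arm", "arguments": {"commands": [[[-0.04,0.4,0],[0,0,0],0],[[-0.04,0.4,0],[0,0,0],0],[[-0.04,0.4,0],[0,0,0],0],[[-0.04,0.4,0],[0,0,0],0],[[-0.04,0.4,0],[0,0,0],0],[[-0.04,0.4,0],[0,0,0],0],[[-0.04,0.4,0],[0,0,0],0],[[-0.05,0.4,0],[0,0,0],0]]}}

```text
t: 7.85
eef_pos: [546.0, -94.6, 30.8]
tcp_rot: [3.142, -0.0, 1.679]
ft_force: [-1.9, -2.4, -0.4]
opening: 0.002
grip_force: 1.6
```

{"name": "move_arm", "arguments": {"commands": [[[-0.02,0.2,0],[0,0,0],0],[[-0.02,0.2,0],[0,0,0],0],[[-0.02,0.2,0],[0,0,0],0],[[-0.02,0.2,0],[0,0,0],0],[[-0.02,0.2,0],[0,0,0],0],[[-0.02,0.2,0],[0,0,0],0],[[-0.02,0.2,0],[0,0,0],0],[[-0.02,0.2,0],[0,0,0],0]]}}

```text
t: 8.65
eef_pos: [544.5, -78.8, 30.8]
tcp_rot: [3.142, 0.0, 1.679]
ft_force: [-1.6, -2.9, -0.9]
opening: 0.008
grip_force: 1.6
```

{"name": "move_arm", "arguments": {"commands": [[[-0.01,0.1,0],[0,0,0],0],[[-0.01,0.1,0],[0,0,0],0],[[-0.01,0.1,0],[0,0,0],0]]}}

```text
t: 8.95
eef_pos: [544.5, -77.9, 30.9]
tcp_rot: [3.141, 0.003, 1.68]
ft_force: [-4.6, -25.9, -2.9]
opening: 0.006
grip_force: 12.5
```

The force rose to 26 N with no further travel, so the carriage is home. I'll back off, lift and measure the ring again.

{"name": "move_arm", "arguments": {"commands": [[[0.1,-1,0],[0,0,0],0],[[0.2,-1.5,0],[0,0,0],0],[[0,-1,2],[0,0,0],0],[[0,0,3],[0,0,0],0],[[0,0,3],[0,0,0],0],[[0,0,2],[0,0,0],0],[[0,0,0],[0,0,0],0]]}}

```text
t: 9.65
eef_pos: [548.7, -111.7, 133.6]
tcp_rot: [3.137, 0.002, 1.678]
ft_force: [-0.0, -0.3, 1.5]
opening: -0.0
grip_force: 0.0
```

```bash
python3 - <<'E'
from h import *
a=cv2.imread("pics/side0_raw.png",0);b=cv2.cvtColor(read_camera("side"),cv2.COLOR_BGR2GRAY)
c=cv2.cvtColor(read_camera("top"),cv2.COLOR_BGR2GRAY);a2=cv2.imread("pics/top0_raw.png",0)
def m(cam,i,j,p,q):
    u,v=proj(cam,p).round().astype(int);t=i[v-8:v+9,u-8:u+9]
    U,V=proj(cam,q).round().astype(int);r=cv2.matchTemplate(j[V-16:V+17,U-16:U+17],t,cv2.TM_CCOEFF_NORMED)
    _,s,_,l=cv2.minMaxLoc(r);du=np.array(l)-8+[U-u,V-v]
    print(cam,round(s,2),at(cam,*(proj(cam,p)+du),57))
P=(578.3,64.5,57);Q=(567.5,163.9,57)
m("side",a,b,P,Q);m("top",a2,c,P,Q)
print(state()["eef_pos"])
E
```

```text
side 0.87 [566.  164.5  57. ]
top 0.83 [568.7 164.1  57. ]
[ 547.30682854 -111.22037578  130.76646018]
```

{"name": "move_arm", "arguments": {"commands": [[[0.2,2.7,0],[0,0,0],0],[[0.2,2.8,0],[0,0,0],0],[[0.2,2.8,0],[0,0,0],0],[[0.2,2.8,0],[0,0,0],0],[[0.2,2.8,0],[0,0,0],0],[[0.2,2.8,0],[0,0,0],0],[[0.2,2.8,0],[0,0,0],0],[[0.2,2.7,0],[0,0,0],0],[[0.2,2.7,0],[0,0,0],0],[[0.2,2.7,0],[0,0,0],0]]}}

```text
t: 10.75
eef_pos: [566.8, 166.0, 129.3]
tcp_rot: [-3.139, -0.0, 1.678]
ft_force: [0.9, 0.3, -0.2]
opening: 0.005
grip_force: 0.0
```

{"name": "move_arm", "arguments": {"commands": [[[0,0,-2],[0,0,0],0],[[0,0,-2],[0,0,0],0],[[0,0,-1.5],[0,0,0],0],[[0,0,-1],[0,0,0],0],[[0,0,0],[0,0,0],0],[[0,0,0],[0,0,0],0]]}}

```text
t: 11.35
eef_pos: [567.3, 165.0, 65.7]
tcp_rot: [-3.141, -0.0, 1.678]
ft_force: [0.3, -0.1, 0.8]
opening: 0.006
grip_force: 0.0
```

```bash
python3 - <<'E'
from h import *
s=state();p=s["eef_pos"];print(p,s["ft_force"])
j=read_camera("side")
u,v=proj("side",(567,164,57)).astype(int)-[40,50];print(u,v)
cv2.imwrite("pics/s3.png",cv2.resize(j[v:v+75,u:u+80],(640,600),interpolation=cv2.INTER_CUBIC))
for dz in(0,20,30,40): print(dz,(proj("side",p+[0,0,dz])-[u,v])*8)
print("ring",(proj("side",(567.3,164.2,57))-[u,v])*8)
E
```

```text
[567.27872939 164.98022461  65.71868611] [ 0.29760238 -0.10446856  0.8113841 ]
207 174
0 [319.2 386.4]
20 [317.6 347.2]
30 [316.8 328. ]
40 [316. 308.]
ring [320.8 401.6]
```

View pics/s3.png

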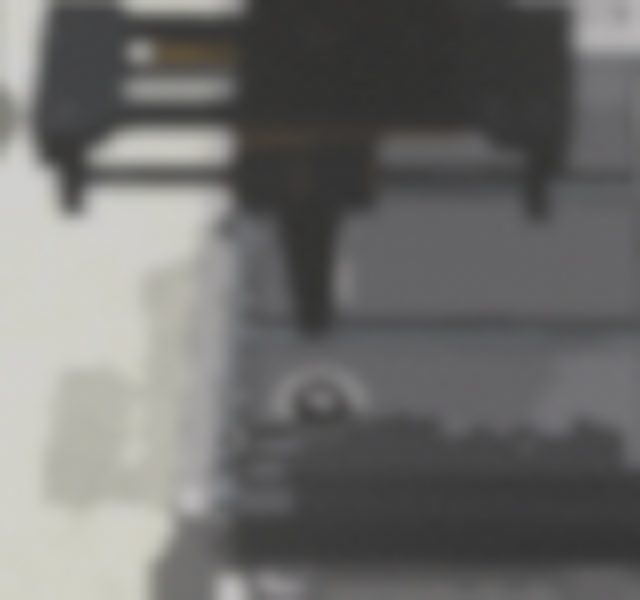

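The picture shows the tip at (317,330) directly over the ring at (320,402). That again fits a +30 mm offset, so the real tip height is about 96 mm. I'll lower by 18 mm and hold.

{"name": "move_arm", "arguments": {"commands": [[[0,-0.1,-0.6],[0,0,0],0],[[0,0,-0.6],[0,0,0],0],[[0,0,-0.6],[0,0,0],0],[[0,0,0],[0,0,0],0],[[0,0,0],[0,0,0],0],[[0,0,0],[0,0,0],0],[[0,0,0],[0,0,0],0],[[0,0,0],[0,0,0],0],[[0,0,0],[0,0,0],0],[[0,0,0],[0,0,0],0]]}}

```text
t: 12.4
eef_pos: [567.2, 164.0, 47.9]
tcp_rot: [3.141, 0.0, 1.679]
ft_force: [0.7, 0.2, -0.4]
opening: 0.006
grip_force: 0.0
```

{"name": "move_arm", "arguments": {"commands": [[[0,0,0],[0,0,0],0],[[0,0,0],[0,0,0],0],[[0,0,0],[0,0,0],0],[[0,0,0],[0,0,0],0],[[0,0,0],[0,0,0],0],[[0,0,0],[0,0,0],0],[[0,0,0],[0,0,0],0],[[0,0,0],[0,0,0],0],[[0,0,0],[0,0,0],0],[[0,0,0],[0,0,0],0]]}}

```text
t: 13.4
eef_pos: [567.2, 164.1, 47.9]
tcp_rot: [3.142, -0.0, 1.679]
ft_force: [0.1, 0.0, -0.3]
opening: 0.006
grip_force: 0.0
```

{"name": "move_arm", "arguments": {"commands": [[[0,0,0],[0,0,0],0],[[0,0,0],[0,0,0],0],[[0,0,0],[0,0,0],0],[[0,0,0],[0,0,0],0],[[0,0,0],[0,0,0],0],[[0,0,0],[0,0,0],0],[[0,0,0],[0,0,0],0],[[0,0,0],[0,0,0],0],[[0,0,0],[0,0,0],0],[[0,0,0],[0,0,0],0]]}}

```text
t: 14.4
eef_pos: [567.2, 164.1, 47.9]
tcp_rot: [3.142, 0.0, 1.679]
ft_force: [-0.4, 0.3, 0.5]
opening: 0.006
grip_force: 0.0
```

{"name": "move_arm", "arguments": {"commands": [[[0,0,2],[0,0,0],0],[[0,0,3],[0,0,0],0],[[0,0,3],[0,0,0],0],[[-0.8,-3.2,0],[0,0,0],0],[[-0.8,-3.2,0],[0,0,0],0],[[-0.8,-3.2,0],[0,0,0],0],[[-0.8,-3.2,0],[0,0,0],0],[[-0.8,-3.2,0],[0,0,0],0],[[-0.8,-3.2,0],[0,0,0],0],[[-0.8,-3.2,0],[0,0,0],0]]}}

```text
t: 15.4
eef_pos: [510.8, -61.1, 128.0]
tcp_rot: [3.141, 0.0, 1.679]
ft_force: [-0.4, 0.3, -0.2]
opening: 0.0
grip_force: 0.0
```

{"name": "move_arm", "arguments": {"commands": [[[-0.8,-3.2,0],[0,0,0],0],[[-0.8,-3.2,0],[0,0,0],0],[[-0.8,-3.2,0],[0,0,0],0],[[-0.8,-3.2,0],[0,0,0],0],[[-0.8,-3.2,0],[0,0,0],0],[[-0.8,-3.2,0],[0,0,0],0],[[-0.8,-3.2,0],[0,0,0],0],[[-0.8,-3.2,0],[0,0,0],0],[[-0.8,-3,0],[0,0,0],0],[[0,0,0],[0,0,0],0]]}}

```text
t: 16.4
eef_pos: [438.4, -348.9, 127.7]
tcp_rot: [3.141, 0.001, 1.676]
ft_force: [0.5, 1.6, 0.2]
opening: 0.004
grip_force: 0.0
```

{"name": "move_arm", "arguments": {"commands": [[[0.1,0.6,-2],[0,0,0],0],[[0,0,-3],[0,0,0],0],[[0,0,-3],[0,0,0],0],[[0,0,-2],[0,0,0],0],[[0,0,-0.5],[0,0,0],0],[[0,0,-0.5],[0,0,0],0],[[0,0,-0.5],[0,0,0],0],[[0,0,0],[0,0,0],0]]}}

```text
t: 17.2
eef_pos: [440.4, -339.9, 13.1]
tcp_rot: [3.141, 0.0, 1.679]
ft_force: [-0.7, -0.6, 0.1]
opening: 0.002
grip_force: 0.0
```

```bash
python3 - <<'E'
from h import *
s=state();p=s["eef_pos"];print(p,s["ft_force"])
j=read_camera("side")
u,v=proj("side",(439,-343,20)).astype(int)-[40,45];print(u,v)
cv2.imwrite("pics/s4.png",cv2.resize(j[v:v+75,u:u+80],(640,600),interpolation=cv2.INTER_CUBIC))
for dz in(0,30): print(dz,(proj("side",p+[0,0,dz])-[u,v])*8)
print("btn",(proj("side",(439.2,-342.5,20))-[u,v])*8)
E
```

```text
[ 440.39714852 -339.92677488   13.1422452 ] [-0.6632338  -0.6308482   0.07034688]
263 89
0 [317.6 382.4]
30 [320.8 328.8]
btn [321.6 366.4]
```

View pics/s4.png

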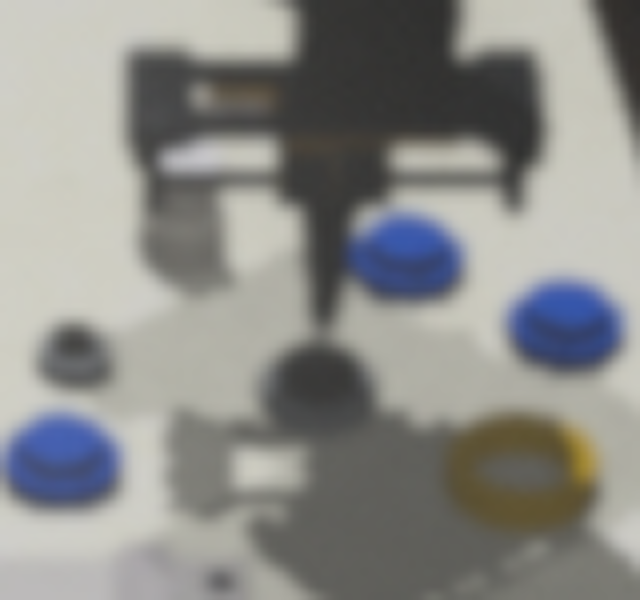

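The tip at (322,330) is above the black button at (320,372). I'll lower slowly to feel the contact.

{"name": "move_arm", "arguments": {"commands": [[[-0.1,-0.2,-0.3],[0,0,0],0],[[0,0,-0.3],[0,0,0],0],[[0,0,-0.3],[0,0,0],0],[[0,0,-0.2],[0,0,0],0],[[0,0,-0.2],[0,0,0],0],[[0,0,-0.2],[0,0,0],0],[[0,0,0],[0,0,0],0]]}}

```text
t: 17.95
eef_pos: [439.1, -341.8, -2.4]
tcp_rot: [-3.141, -0.0, 1.679]
ft_force: [0.7, 0.4, -0.1]
opening: 0.006
grip_force: 0.0
```

{"name": "move_arm", "arguments": {"commands": [[[0,0,-0.2],[0,0,0],0],[[0,0,-0.2],[0,0,0],0],[[0,0,0],[0,0,0],0]]}}

```text
t: 18.25
eef_pos: [439.1, -341.8, -6.4]
tcp_rot: [-3.141, -0.0, 1.679]
ft_force: [-0.4, -0.5, -0.6]
opening: 0.003
grip_force: 0.0
```

{"name": "move_arm", "arguments": {"commands": [[[0,0,-0.2],[0,0,0],0],[[0,0,-0.1],[0,0,0],0],[[0,0,0],[0,0,0],0]]}}

```text
t: 18.55
eef_pos: [439.2, -341.9, -9.3]
tcp_rot: [-3.142, -0.0, 1.679]
ft_force: [-0.3, 0.3, 0.3]
opening: 0.008
grip_force: 0.0
```

{"name": "move_arm", "arguments": {"commands": [[[0,0,-0.2],[0,0,0],0],[[0,0,0],[0,0,0],0]]}}

```text
t: 18.75
eef_pos: [439.1, -341.9, -11.4]
tcp_rot: [-3.141, -0.0, 1.679]
ft_force: [0.6, -0.3, -0.4]
opening: 0.004
grip_force: 0.0
```

{"name": "move_arm", "arguments": {"commands": [[[0,0,-0.2],[0,0,0],0],[[0,0,0],[0,0,0],0]]}}

```text
t: 18.95
eef_pos: [439.1, -341.8, -13.4]
tcp_rot: [-3.141, -0.0, 1.679]
ft_force: [0.3, -1.0, 0.4]
opening: 0.005
grip_force: 0.0
```

{"name": "move_arm", "arguments": {"commands": [[[0,0,-0.2],[0,0,0],0],[[0,0,0],[0,0,0],0]]}}

```text
t: 19.15
eef_pos: [439.1, -341.9, -15.4]
tcp_rot: [-3.142, -0.0, 1.678]
ft_force: [-0.2, 0.4, 0.3]
opening: 0.005
grip_force: 0.0
```

{"name": "move_arm", "arguments": {"commands": [[[0,0,-0.2],[0,0,0],0],[[0,0,0],[0,0,0],0]]}}

```text
t: 19.35
eef_pos: [439.3, -342.0, -17.2]
tcp_rot: [3.141, 0.0, 1.679]
ft_force: [0.1, 0.3, 1.8]
opening: 0.003
grip_force: 0.9
```

{"name": "move_arm", "arguments": {"commands": [[[0,0,-0.1],[0,0,0],0],[[0,0,0],[0,0,0],0]]}}

```text
t: 19.55
eef_pos: [439.3, -342.0, -18.1]
tcp_rot: [3.141, 0.0, 1.678]
ft_force: [0.2, 0.4, 2.1]
opening: 0.005
grip_force: 1.1
```

Contact came at reported z ≈ −16.7 with the button top at about 16.6 mm, so the offset is closer to 33 mm. That means the hover was nearer 24 mm than 20. The button is only lightly touched and there is plenty of time, so I'll repeat the hover at 20 mm before the real press.

{"name": "move_arm", "arguments": {"commands": [[[0,0,1],[0,0,0],0],[[0,0,2.5],[0,0,0],0],[[0,0,3],[0,0,0],0],[[0,0,3],[0,0,0],0],[[0,0,3],[0,0,0],0],[[0,0,2],[0,0,0],0],[[0.8,3.2,0],[0,0,0],0],[[0.8,3.2,0],[0,0,0],0],[[0.8,3.2,0],[0,0,0],0],[[0.8,3.2,0],[0,0,0],0]]}}

```text
t: 20.55
eef_pos: [471.2, -212.7, 127.6]
tcp_rot: [3.141, 0.0, 1.678]
ft_force: [0.2, 0.6, 0.9]
opening: 0.004
grip_force: 0.0
```

{"name": "move_arm", "arguments": {"commands": [[[0.8,3.2,0],[0,0,0],0],[[0.8,3.2,0],[0,0,0],0],[[0.8,3.2,0],[0,0,0],0],[[0.8,3.2,0],[0,0,0],0],[[0.8,3.2,0],[0,0,0],0],[[0.8,3.2,0],[0,0,0],0],[[0.8,3.2,0],[0,0,0],0],[[0.8,3.2,0],[0,0,0],0],[[0.8,3.2,0],[0,0,0],0],[[0.8,3.2,0],[0,0,0],0]]}}

```text
t: 21.55
eef_pos: [551.2, 107.5, 127.6]
tcp_rot: [3.141, 0.0, 1.679]
ft_force: [0.2, 0.1, 0.3]
opening: 0.005
grip_force: 0.0
```

{"name": "move_arm", "arguments": {"commands": [[[0.8,3,0],[0,0,0],0],[[0.8,2.8,0],[0,0,0],0],[[0,0,-2],[0,0,0],0],[[0,0,-2],[0,0,0],0],[[0,0,0],[0,0,0],0]]}}

```text
t: 22.05
eef_pos: [565.7, 164.1, 85.3]
tcp_rot: [-3.138, 0.0, 1.679]
ft_force: [-0.3, -0.6, 0.1]
opening: 0.008
grip_force: 0.0
```

Target is reported z 44.5.

{"name": "move_arm", "arguments": {"commands": [[[0.1,0,-1.5],[0,0,0],0],[[0,0,-1.2],[0,0,0],0],[[0,0,-0.8],[0,0,0],0],[[0,0,-0.5],[0,0,0],0],[[0,0,0],[0,0,0],0],[[0,0,0],[0,0,0],0],[[0,0,0],[0,0,0],0],[[0,0,0],[0,0,0],0],[[0,0,0],[0,0,0],0],[[0,0,0],[0,0,0],0]]}}

```text
t: 23.05
eef_pos: [568.2, 164.1, 47.0]
tcp_rot: [3.141, -0.0, 1.679]
ft_force: [-0.1, 0.3, 0.0]
opening: 0.002
grip_force: 0.0
```

{"name": "move_arm", "arguments": {"commands": [[[0,0,0],[0,0,0],0],[[0,0,0],[0,0,0],0],[[0,0,0],[0,0,0],0],[[0,0,0],[0,0,0],0],[[0,0,0],[0,0,0],0],[[0,0,0],[0,0,0],0],[[0,0,0],[0,0,0],0],[[0,0,0],[0,0,0],0],[[0,0,0],[0,0,0],0],[[0,0,0],[0,0,0],0]]}}

```text
t: 24.05
eef_pos: [568.2, 164.1, 46.8]
tcp_rot: [3.142, 0.0, 1.679]
ft_force: [-0.4, -0.8, -0.7]
opening: 0.004
grip_force: 0.0
```

{"name": "move_arm", "arguments": {"commands": [[[0,0,0],[0,0,0],0],[[0,0,0],[0,0,0],0],[[0,0,0],[0,0,0],0],[[0,0,0],[0,0,0],0],[[0,0,0],[0,0,0],0],[[0,0,0],[0,0,0],0],[[0,0,0],[0,0,0],0],[[0,0,0],[0,0,0],0],[[0,0,0],[0,0,0],0],[[0,0,0],[0,0,0],0]]}}

```text
t: 25.05
eef_pos: [568.2, 164.1, 46.8]
tcp_rot: [3.142, -0.0, 1.678]
ft_force: [0.2, -0.3, -0.2]
opening: 0.005
grip_force: 0.0
```

{"name": "move_arm", "arguments": {"commands": [[[0,0,2],[0,0,0],0],[[0,0,3],[0,0,0],0],[[0,0,3.2],[0,0,0],0],[[-0.8,-3.2,0],[0,0,0],0],[[-0.8,-3.2,0],[0,0,0],0],[[-0.8,-3.2,0],[0,0,0],0],[[-0.8,-3.2,0],[0,0,0],0],[[-0.8,-3.2,0],[0,0,0],0],[[-0.8,-3.2,0],[0,0,0],0],[[-0.8,-3.2,0],[0,0,0],0]]}}

```text
t: 26.05
eef_pos: [511.7, -61.1, 129.0]
tcp_rot: [3.141, 0.0, 1.679]
ft_force: [1.1, 0.1, -0.4]
opening: 0.003
grip_force: 0.0
```

{"name": "move_arm", "arguments": {"commands": [[[-0.8,-3.2,0],[0,0,0],0],[[-0.8,-3.2,0],[0,0,0],0],[[-0.8,-3.2,0],[0,0,0],0],[[-0.8,-3.2,0],[0,0,0],0],[[-0.8,-3.2,0],[0,0,0],0],[[-0.8,-3.2,0],[0,0,0],0],[[-0.8,-3.2,0],[0,0,0],0],[[-0.8,-3.2,0],[0,0,0],0],[[-0.8,-2.6,0],[0,0,0],0],[[0,0,0],[0,0,0],0]]}}

```text
t: 27.05
eef_pos: [439.4, -344.6, 128.7]
tcp_rot: [3.141, 0.001, 1.676]
ft_force: [-0.3, 0.4, 0.4]
opening: 0.007
grip_force: 0.0
```

{"name": "move_arm", "arguments": {"commands": [[[0,0.1,-2],[0,0,0],0],[[0,0,-3],[0,0,0],0],[[0,0,-3],[0,0,0],0],[[0,0,-2.5],[0,0,0],0],[[0,0,-1.5],[0,0,0],0],[[0,0,-1],[0,0,0],0],[[0,0,-0.5],[0,0,0],0],[[0,0,0],[0,0,0],0]]}}

```text
t: 27.85
eef_pos: [440.3, -340.7, -6.2]
tcp_rot: [-3.142, -0.0, 1.679]
ft_force: [-1.0, 0.7, 0.2]
opening: 0.004
grip_force: 0.0
```

{"name": "move_arm", "arguments": {"commands": [[[-0.1,-0.2,-0.3],[0,0,0],0],[[0,0,-0.3],[0,0,0],0],[[0,0,-0.3],[0,0,0],0],[[0,0,-0.2],[0,0,0],0],[[0,0,-0.2],[0,0,0],0],[[0,0,-0.1],[0,0,0],0],[[0,0,0],[0,0,0],0]]}}

```text
t: 28.55
eef_pos: [439.2, -343.0, -20.1]
tcp_rot: [3.141, 0.0, 1.679]
ft_force: [0.0, -0.6, 3.4]
opening: 0.004
grip_force: 1.7
```

{"name": "move_arm", "arguments": {"commands": [[[0,0,-0.1],[0,0,0],0],[[0,0,-0.1],[0,0,0],0],[[0,0,0],[0,0,0],0]]}}

```text
t: 28.85
eef_pos: [439.2, -343.0, -22.1]
tcp_rot: [3.141, 0.0, 1.679]
ft_force: [-1.5, -0.6, 4.9]
opening: 0.004
grip_force: 2.3
```

{"name": "move_arm", "arguments": {"commands": [[[0,0,-0.1],[0,0,0],0],[[0,0,0],[0,0,0],0]]}}

```text
t: 29.05
eef_pos: [439.2, -343.0, -22.6]
tcp_rot: [3.141, 0.0, 1.679]
ft_force: [-2.4, 0.6, 10.9]
opening: 0.007
grip_force: 5.3
```

It has bottomed out at 10.9 N. I'll hold briefly, then release and lift clear.

{"name": "move_arm", "arguments": {"commands": [[[0,0,-0.05],[0,0,0],0],[[0,0,0],[0,0,0],0],[[0,0,0],[0,0,0],0],[[0,0,0],[0,0,0],0]]}}

```text
t: 29.45
eef_pos: [439.3, -343.1, -22.7]
tcp_rot: [3.141, 0.001, 1.679]
ft_force: [-3.8, 2.3, 16.7]
opening: 0.003
grip_force: 8.2
```

{"name": "move_arm", "arguments": {"commands": [[[0,0,0.5],[0,0,0],0],[[0,0,1],[0,0,0],0],[[0,0,2],[0,0,0],0],[[0,0,3],[0,0,0],0],[[0,0,3],[0,0,0],0],[[0,0,2],[0,0,0],0],[[0,0,0],[0,0,0],0],[[0,0,0],[0,0,0],0]]}}

```text
t: 30.25
eef_pos: [439.1, -342.7, 91.4]
tcp_rot: [3.141, 0.0, 1.679]
ft_force: [0.2, -0.1, 0.2]
opening: 0.005
grip_force: 0.0
```

```bash
python3 - <<'E'
from h import *
a=cv2.imread("pics/side0_raw.png",0);b=cv2.cvtColor(read_camera("side"),cv2.COLOR_BGR2GRAY)
P=(578.3,64.5,57);Q=(567.5,163.9,57)
u,v=proj("side",P).round().astype(int);U,V=proj("side",Q).round().astype(int)
r=cv2.matchTemplate(b[V-16:V+17,U-16:U+17],a[v-8:v+9,u-8:u+9],cv2.TM_CCOEFF_NORMED)
_,s,_,l=cv2.minMaxLoc(r);print(s,at("side",*(proj("side",P)+np.array(l)-8+[U-u,V-v]),57))
print(env.job_done())
E
```

```text
0.8646043539047241 [566.  164.5  57. ]
the job is handed in; nothing more can be done
None
```

The job is handed in at about 30 s: the carriage is home against its stop, the fingertips held over the ring for two seconds (by my estimate about 23 mm up), and the larger black button was pressed fully down and released; before that press I had brushed it lightly (about 1.5 mm) and gone back to repeat the hold.

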